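# Extend the slanting display arm to its next hole and clamp it

### The job

Get the stall's slanting display arm up to its next height: draw the arm out by its wooden leaf, along its own slant, until the brass button pops out through the next hole up (the middle of the three), and stop there, not past it. Then let go of the leaf, fold the red clamp lever fully down, let go of everything, and leave the carvings standing round it where they are.

Things in the scene. Friction and masses are not known exactly. Their poses are not given: they have to be found in the camera images.
- stand: Fixed stand: log slice 150 mm across, 35 mm high, origin under its centre on the table, z up. From the centre of its top a black 26 mm square tube rises along its (-0.574, 0, 0.819): 35 deg from vertical, leaning to the stand's -x, towards the robot (yaw within 0.3 rad). The upper face looks along (0.819, 0, 0.574). Along the tube: square 13 mm holes at 35, 90, 145 mm, green collar 158 to 180.
- next_hole (a point): Centre of the middle hole, on the upper face of the black tube: the hole the button has to come out of. Axes as the stand's.
- leaf_grip (a point): Centre of the wooden leaf's blade at the top of the inner tube; z runs up along the arm (35 deg from vertical), x is the normal of the leaf's flat upper face, y is level. Blade 100 mm wide (y), 42 long (z), 10 thick (x), free around; under it a 66 mm shoulder, 18 long, a foot and the tube. Too wide to take across: pinch its flat faces, fingers pointing down the slant. It slides only along z.
- extension (a joint): How far the inner tube with the leaf is drawn out (up the slant), in m. The button meets the lowest hole at 0, the middle at 0.055, the top at 0.110. Starts at 0.011 to 0.042, button pressed in behind the wall. Stays where it is left; takes about 5 N to draw out. A popped button locks it there with about 2 mm of play either way; wrenched with over 50 N it is forced past.
- button (a joint): How far the brass button is pressed in, in m: 0 fully out, about 0.004 hidden behind the tube wall. A 10 mm brass dome on the inner tube, in the upper face; its spring pops it out when it comes under a hole, where it stands about 2.5 mm proud of the tube.
- lever (a joint): Angle of the red clamp lever at the left (+y) side of the green collar, in rad: 0 folded down (pointing down the tube, 20 deg clear of it), 0.95 to 1.2 at the start (standing out from the upper face). Turns about the stand's y axis through lever_pivot. About 2 N down on its pad folds it, to a hard stop at 0; it stays where it is left.
- lever_pivot (a point): Point on the lever's turning axis, 34 mm to the stand's left (+y) of the arm's axis, at 169 mm along it. Axes as the stand's.
- lever_pad (a point): Centre of the flat pad at the end of the red lever, 62 mm from lever_pivot (and 4 mm further to +y). The pad is 36 mm long, 30 mm wide (y) and 6 mm thick; push on its upper side.
- bowl: Bystander: loose pale wooden bowl, 150 mm across, 60 mm high; origin at the centre of its underside.
- woodbox: Bystander: loose dark turned wooden box with lid, 80 mm across, 92 mm high; origin at the centre of its underside.
- bird: Bystander: loose carved bird on a round foot, 64 mm across at the foot, 93 mm high; origin at the centre of its underside.

How it is judged (in metres and radians):
On the way, in this order (a step that is already met when the one before it is completed fails the run):
1. the arm is drawn out to the middle hole and the button has popped out through it (value of joint extension between 0.051 and 0.059 m and value of joint button below 0.0015 m), for 0.2 s.
2. the clamp lever is folded fully down (value of joint lever below 0.12 rad), for 0.1 s.
At the end, for the whole second after the job is handed in: The inner tube stands at the middle hole (within 4 mm) with the button out through it (pressed in by less than 1.5 mm), the clamp lever is within 0.12 rad of fully down, and the bowl, box and bird stand within 25 mm of where they were (all of step 1 and value of joint lever below 0.12 rad and distance of each of bowl, woodbox, bird from where it was at the start of the episode below 0.025 m); the robot touches nothing.
It fails at once if the arm is drawn well past the middle hole (value of joint extension above 0.07 m).
It fails at once if a bystander carving is pushed more than 25 mm or tipped (distance of any of bowl, woodbox, bird from where it was at the start of the episode above 0.025 m or angle between any of bowl, woodbox, bird's own z axis and vertical above 0.4 rad).
It also fails if it takes over 54 s, if anything falls off the work surface, if the arm or the gripper's body presses on something with over 40 N, if the wrist force passes 120 N, or if a joint passes its speed limit or range.

### The arm

A 7-joint arm with a two-finger parallel gripper is mounted at the origin on the work surface. World frame = base frame: x ahead of the robot, y to its left, z up, the work surface at z = 0. Lengths are in m, angles in degrees, forces in N, time in s.
With the tool pointing down it reaches from about 0.4 to 0.925 m from the base axis. Payload 4.1 kg.
Tool frame: the origin (TCP) lies midway between the tips of the shut fingers; the grasp point (between the pads) lies 19 mm behind it (bot.grip_depth is the distance from the TCP to the grasp point, in m); z points along the fingers, y is the line along which they close (so a half turn about z gives the same grasp; the last joint's range is limited). The gripper opens to 85 mm and grips with 20 to 120 N. Pads are 22 mm wide; open, the fingers measure 114 mm over their backs; the gripper's body (76 mm by 85 mm) begins 54 mm behind the grasp point. The pads swing forward as they close: fully open they stand 13 mm farther back than shut.
Start: joints at [-79.24, 22.827, 2.584, 88.041, -1.071, 69.15, -2.905], TCP at [0.184, 0.623, 0.231] pointing down, gripper open.
Joint ranges: [-161.44, 161.44], [-28.35, 127.94], [-78.24, 83.42], [0, 140.83], [-78.03, 258.03], [13.02, 114.36], [-168.23, 168.23]. Speed limits (degrees/s): [147.25, 147.25, 180, 180, 180, 180, 180].

### API

Orientations are given as [roll, pitch, yaw] about the fixed x, y, z axes, in that order (R = Rz(yaw) Ry(pitch) Rx(roll)).
In Python, from bench import bot gives the robot as it stands. The module is installed in compiled form; this text tells all that it offers.
- The arm moves only by the tool carry_out, never from a script. Its argument "plan" is one flat list of numbers, 7 for each row, row after row: the shift along the world's x, y, z in m, then the turn, a rotation vector about the world's x, y, z in degrees, then the closure, from 0 (fully open) to 1 (shut). In form: [x, y, z, ax, ay, az, claw, x, y, z, ax, ay, az, claw, ...]. A call has 1 to 5 rows; each row shifts and turns the commanded pose from where the row before left it; what a row does not reach is not made up. A row lasts 1/12 s, in which the tool goes at most 41.7 mm and 7.16 degrees, less where a joint would pass 70% of its speed; a pose out of reach is approached as far as the arm can. A call is refused whole if a number of a shift passes 0.0417 or a number of a turn 7.16, either way. A call with a gripper value outside its range is refused whole. The fingers move at their own pace and stop on an object; "grip_force" is the grip in N (left out, the last holds). Time passes only in rows, so rows that do not move let the fingers close. It gives the time, the measured TCP pose, the force, the opening and the grip force at its end, in the units of the state.
- bot.state(): the state, without advancing time (a new reading comes with each control period).
- bot.grab_frame(name): name is "scene" or "side" or "wrist"; returns the picture (480x640x3 uint8, red, green, blue); there is no depth.
- bot.calibration(name): a dict with "fov_y" (degrees; the focal length in pixels is half the picture's height over the tangent of half this angle, whatever the lens; pixels are square), "cx", "cy" (the principal point, pixels), "origin" and "orientation" of the camera in the world; the wrist camera has in their place "hand_eye" (4x4, takes a point from camera to tool coordinates, whose origin is the TCP and whose axes are the flange's). Camera axes: x right, y up, looking along -z (the intrinsics and any distortion apply to the point x, -y, -z); pixel columns grow to the right and rows downward; lengths in m; the calibration is good to about 2 mm. A picture is of the moment at which its call begins: read the wrist's pose just before it. calibration takes no time and is no camera call.
- bot.job_done(): hands the job in; it is judged then, once.
The state is a dict: "t": time; "joints": joint angles; "qd": joint speeds; "joint_efforts": joint torques, N m; "position": TCP position; "eef_rot": TCP orientation; "wrist_force": force on the tool from outside, world axes, zero at the start; "moment": the same for the moment, N m; "opening": finger opening in m; "grip_force": force on a finger pad.
Only numpy, scipy, OpenCV 4.12 (cv2) and the standard library are available. Lean on these libraries where they do the work, as an engineer would, in place of code of your own. Each camera call takes 0.05 s, during which the arm holds its last target. There are 200 camera calls.

## Working session

There is one attempt and no reset: what is moved stays moved. The work goes in short steps, Python scripts to look and compute and a tool call to move; the robot and the scene stay as the last step left them, time stands still between calls to the robot, and variables do not carry over. Pictures are saved under pics/ and viewed, at most 10 in all, crops included, and the job is handed in when it is done.

Besides the shell and the picture viewer there is one more tool, called after "Call:" by a JSON object that holds its "method" and its "body", one argument or row to a line. carry_out: Moves the arm, as the interface text tells. Its arguments: {"type":"object","properties":{"plan":{"type":"array"},"grip_force":{"type":"number"}},"required":["plan"]}

```bash
mkdir -p pics; python3 - <<'E'
from bench import bot
import cv2,numpy as np
for n in("scene","side"):
    im=bot.grab_frame(n); cv2.imwrite(f"pics/{n}0.png",im[:,:,::-1]); print(n,bot.calibration(n))
print(bot.calibration("wrist")); print(bot.state())
E
```

```text
scene {'fov_y': 55.33430342020249, 'cx': 313.1991746851784, 'cy': 238.11285887717193, 'origin': array([1.2003044 , 0.32525614, 0.88753002]), 'orientation': array([ 41.14925396,  -0.68555254, 118.39781636])}
side {'fov_y': 57.91303424855471, 'cx': 316.6631013765854, 'cy': 228.04819279713155, 'origin': array([0.53280052, 0.71806895, 0.66476691]), 'orientation': array([  53.76468791,   -0.39211546, -169.9920927 ])}
{'fov_y': 66.0992393253053, 'cx': 321.6140248381597, 'cy': 238.13805570859688, 'hand_eye': array([[ 7.23729533e-04,  9.49358701e-01,  3.14193463e-01,
         8.22593506e-02],
       [ 9.99998783e-01, -2.52868701e-04, -1.53938769e-03,
        -8.12657736e-04],
       [-1.38198141e-03,  3.14194195e-01, -9.49357729e-01,
        -1.43007030e-01],
       [ 0.00000000e+00,  0.00000000e+00,  0.00000000e+00,
         1.00000000e+00]])}
{'t': 0.1, 'joints': array([-79.24143139,  22.86844537,   2.58005136,  88.10688819,
        -1.07019064,  69.14999217,  -2.90496769]), 'qd': array([-0.14158102, -0.10138838,  0.09936382, -0.2150669 ,  0.05354253,
        0.03334383, -0.05431059]), 'joint_efforts': array([ 3.51484108e-03, -4.76268339e+01,  1.37019306e+00, -2.54953480e+01,
        1.19616630e-02,  4.87045982e-03, -4.97242098e-06]), 'position': array([0.18367616, 0.62291612, 0.23035914]), 'eef_rot': array([-1.79899111e+02,  8.05838752e-03,  1.63576258e+02]), 'wrist_force': array([ 0.2961997 , -0.4127361 ,  0.31607715]), 'moment': array([ 0.05492251, -0.04812991, -0.02863258]), 'grip_force': 0.0, 'opening': 0.085385558274757}
```

View pics/scene0.png

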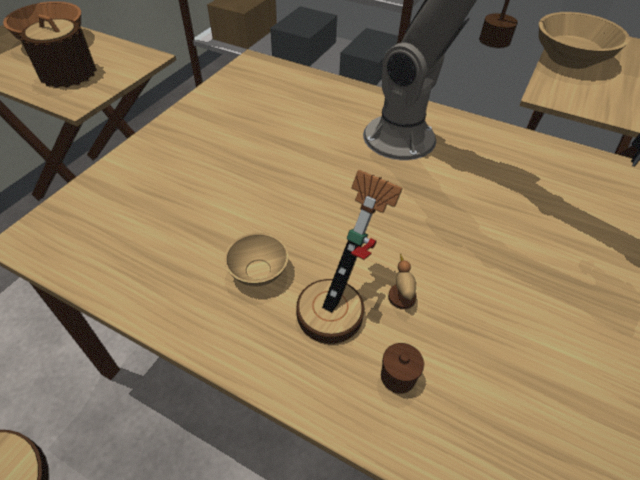

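View pics/side0.png

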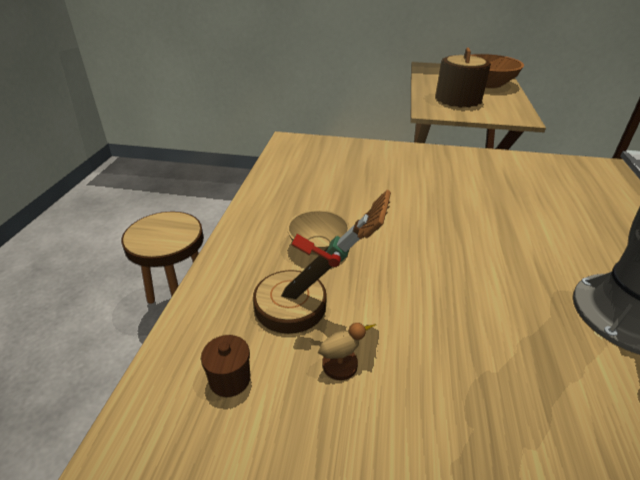

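The scene view shows the stand at (330,307), the leaf at (376,190), the red lever at (366,247) and the green collar at (357,238). The side view shows the stand at (290,297), the leaf at (377,213) and the lever at (312,247). I'll zoom both views and compute a first position.

```bash
cat > h.py <<'E'
from bench import bot
import cv2,numpy as np
from scipy.spatial.transform import Rotation as Ro
def cam(n):
    c=bot.calibration(n); f=240/np.tan(np.radians(c["fov_y"]/2))
    if n=="wrist":
        s=bot.state(); T=np.eye(4); T[:3,:3]=Ro.from_euler("xyz",s["eef_rot"],degrees=True).as_matrix(); T[:3,3]=s["position"]
        M=T@c["hand_eye"]; R,o=M[:3,:3],M[:3,3]
    else: R=Ro.from_euler("xyz",c["orientation"],degrees=True).as_matrix(); o=np.array(c["origin"])
    return f,c["cx"],c["cy"],R,o
def ray(C,p):
    f,cx,cy,R,o=C; d=R@np.array([(p[0]-cx)/f,-(p[1]-cy)/f,-1]); return o,d/np.linalg.norm(d)
def plane(C,p,z):
    o,d=ray(C,p); return o+d*(z-o[2])/d[2]
def proj(C,X):
    f,cx,cy,R,o=C; v=R.T@(np.asarray(X)-o); return np.array([cx-f*v[0]/v[2],cy+f*v[1]/v[2]])
def tri(obs):
    A=np.zeros((3,3));b=np.zeros(3);L=[]
    for C,p in obs:
        o,d=ray(C,p);P=np.eye(3)-np.outer(d,d);A+=P;b+=P@o;L.append((P,o))
    X=np.linalg.solve(A,b); return X,[np.linalg.norm(P@(X-o)) for P,o in L]
E
python3 - <<'E'
from h import *
S,D=cam("scene"),cam("side")
a=cv2.imread("pics/scene0.png");b=cv2.imread("pics/side0.png")
z=lambda im,x,y:cv2.resize(im[y:y+190,x:x+130],None,fx=3,fy=3,interpolation=cv2.INTER_CUBIC)
cv2.imwrite("pics/z0.png",np.hstack([z(a,290,160),z(b,270,180)]))
print("base proj",proj(S,[0,0,0]))
for nm,p,q in(("stand",(330,307),(290,297)),("leaf",(376,190),(377,213))):
    print(nm,tri([(S,p),(D,q)]))
print(plane(S,(330,307),.035),plane(D,(290,297),.035))
for im,C in((a,S),(b,D)):
    h=cv2.cvtColor(im,cv2.COLOR_BGR2HSV)
    for nm,m in(("red",((h[:,:,0]<6)|(h[:,:,0]>174))&(h[:,:,1]>190)&(h[:,:,2]>110)),("green",(abs(h[:,:,0].astype(int)-75)<18)&(h[:,:,1]>110))):
        n,l,st,ce=cv2.connectedComponentsWithStats(m.astype(np.uint8)); i=1+st[1:,4].argmax(); print(nm,ce[i],st[i])
E
```

```text
base proj [398.70650629 136.62234303]
stand (array([0.69240422, 0.10442637, 0.0258585 ]), [np.float64(0.0005376148156421967), np.float64(0.0005376148156422773)])
leaf (array([0.53646792, 0.11829681, 0.26004534]), [np.float64(0.0029566532031804005), np.float64(0.002956653203180287)])
[0.69824562 0.10718977 0.035     ] [0.68989066 0.11260096 0.035     ]
red [360.65060241 252.09638554] [353 246  16  12  83]
green [351.5 232.5] [350 232   4   2   4]
red [310.3785489  246.85804416] [292 235  48  25 317]Traceback (most recent call last):
  File "<stdin>", line 13, in <module>
ValueError: attempt to get argmax of an empty sequence
```

View pics/z0.png

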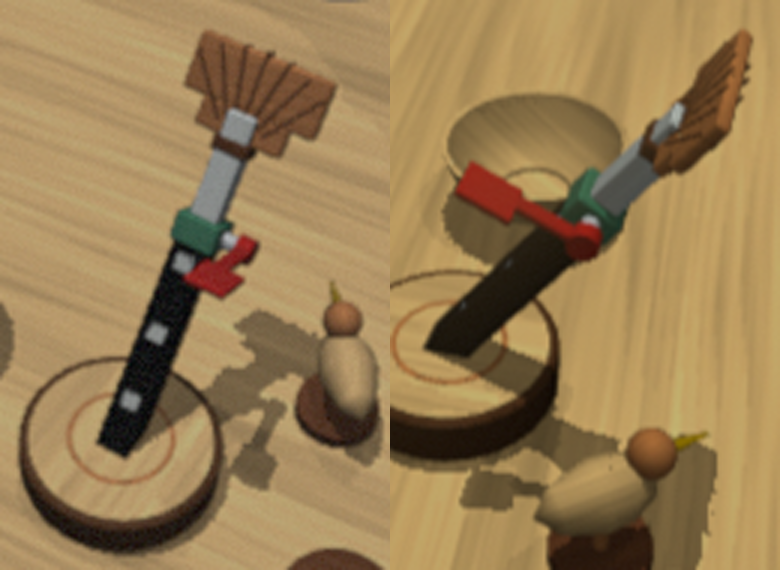

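The zoom shows, in scene pixels, the three holes at (333.3,293.7), (342,271) and (351.3,247.3). The ring centre is at (330.3,306) in the scene view and (290,294) in the side view, and the leaf blade centre is at about (377.3,188). Next I'll fit x, y and yaw from these points, then the extension.

```bash
cat >> h.py <<'E'
def stand(x,y,yaw):
    R=Ro.from_euler("z",yaw).as_matrix(); u=R@[-.5736,0,.8192]; n=R@[.8192,0,.5736]; return np.array([x,y,.035]),u,n,R@[0,1,0]
E
python3 - <<'E'
from h import *
from scipy.optimize import least_squares
S,D=cam("scene"),cam("side")
zs=lambda a,b:np.array([290+a/3,160+b/3]); zd=lambda a,b:np.array([270+(a-390)/3,180+b/3])
def pts(p):
    o,u,n,l=stand(*p[:3]); g=o+u*p[3]
    c=[(S,o,zs(121,438)),(D,o,zd(450,342))]
    c+=[(S,o+u*s+n*.013,zs(*q)) for s,q in((.035,(130,401)),(.09,(156,333)),(.145,(184,262)))]
    c+=[(D,o+u*.169+l*.04,zd(582,240)),
        (S,g+u*.021+l*-.05+n*.005,zs(207,32)),(S,g+u*.021+l*.05+n*.005,zs(335,85)),(D,g+u*.021-l*.05,zd(745,32))]
    return c
f=lambda p:np.concatenate([proj(C,X)-q for C,X,q in pts(p)])
r=least_squares(f,[.69,.105,0,.27],loss="soft_l1"); print(r.x); print(f(r.x).reshape(-1,2).round(1))
o,u,n,l=stand(*r.x[:3]); print("u",u,"n",n,"l",l,"leaf",o+u*r.x[3],"pivot",o+u*.169+l*.034)
# bystanders
for nm,p,q in(("bird foot",(403,297),(340,365)),("box",(402,370),(227,375)),("bowl",(257,262),None)):
    print(nm,plane(S,p,0.02), plane(D,q,.02) if q else "")
E
```

```text
[ 0.69370555  0.10571025 -0.08402272  0.27523521]
[[ 0.  -0.8]
 [-1.1  0.4]
 [-0.  -0.8]
 [ 0.1 -0.6]
 [-0.1 -0.2]
 [-1.1  3.4]
 [-1.7 -1.1]
 [ 0.2 -0. ]
 [-0.2  0.6]]
u [-0.57157644  0.04813875  0.8192    ] n [ 0.81631    -0.06875045  0.5736    ] l [0.08392389 0.99647217 0.        ] leaf [0.53638759 0.11895973 0.26047269] pivot [0.59996254 0.14772575 0.1734448 ]
bird foot [0.58574041 0.23643692 0.02      ] [0.57021492 0.24453038 0.02      ]
box [0.75221782 0.29829301 0.02      ] [0.75853863 0.29937119 0.02      ]
bowl [ 0.66095031 -0.10805626  0.02      ]
```

```bash
cat >> h.py <<'E'
P=[.69371,.10571,-.0840]; SL=.2752
o_,u_,n_,l_=stand(*P)
def goal(s,dn=0,dl=0):   # TCP goal with fingers down the slant
    return o_+u_*s+n_*dn+l_*dl
RG=np.column_stack([l_,n_,-u_])
def delta(X,R=RG):
    s=bot.state(); R0=Ro.from_euler("xyz",s["eef_rot"],degrees=True)
    rv=(Ro.from_matrix(R)*R0.inv()).as_rotvec(degrees=True)
    d=X-s["position"]; print("t",round(s["t"],2),"d",d.round(4),"rv",rv.round(2),np.linalg.norm(rv).round(1),"F",s["wrist_force"].round(1),"op",round(s["opening"],4),"s",((s["position"]-o_)@np.column_stack([u_,n_,l_])).round(4),"j",s["joints"].round(0))
E
python3 -c "
from h import *
delta(goal(SL-.011+.09))"
```

```text
t 0.1 d [ 0.3076 -0.5002  0.0948] rv [ 21.42 -31.29 -75.76] 84.7 F [ 0.3 -0.4  0.3] op 0.0854 s [ 0.4765 -0.3398  0.4726] j [-79.  23.   3.  88.  -1.  69.  -3.]
```

Call:
{"method": "carry_out", "body": {
  "plan": [0.02, -0.033, 0.01, 1.43, -2.09, -5.05, 0, 0.02, -0.033, 0.01, 1.43, -2.09, -5.05, 0, 0.02, -0.033, 0.01, 1.43, -2.09, -5.05, 0, 0.02, -0.033, 0.01, 1.43, -2.09, -5.05, 0, 0.02, -0.033, 0.01, 1.43, -2.09, -5.05, 0],
  "grip_force": 60
}}

```text
t: 0.52
position: [0.2847, 0.4563, 0.2812]
eef_rot: [168.7, 5.6, 137.4]
wrist_force: [1.0, 0.5, 0.9]
opening: 0.0854
grip_force: 0.0
```

Call:
{"method": "carry_out", "body": {
  "plan": [0.02, -0.033, 0.01, 1.43, -2.09, -5.05, 0, 0.02, -0.033, 0.01, 1.43, -2.09, -5.05, 0, 0.02, -0.033, 0.01, 1.43, -2.09, -5.05, 0, 0.02, -0.033, 0.01, 1.43, -2.09, -5.05, 0, 0.02, -0.033, 0.01, 1.43, -2.09, -5.05, 0]
}}

```text
t: 0.93
position: [0.3843, 0.2913, 0.3314]
eef_rot: [156.0, 5.5, 110.8]
wrist_force: [0.7, 0.4, 0.5]
opening: 0.0856
grip_force: 0.0
```

```bash
python3 -c "
from h import *
delta(goal(SL-.011+.09))"
```

```text
t 0.93 d [ 0.1069 -0.1685 -0.0063] rv [  7.05 -10.21 -25.01] 27.9 F [0.7 0.4 0.5] op 0.0856 s [ 0.4286 -0.0952  0.159 ] j [-72. -12.  15. 117.  25.  60. -45.]
```

Call:
{"method": "carry_out", "body": {
  "plan": [0.0214, -0.0337, -0.001, 1.41, -2.04, -5.0, 0, 0.0214, -0.0337, -0.001, 1.41, -2.04, -5.0, 0, 0.0214, -0.0337, -0.001, 1.41, -2.04, -5.0, 0, 0.0214, -0.0337, -0.001, 1.41, -2.04, -5.0, 0, 0.0214, -0.0337, -0.001, 1.41, -2.04, -5.0, 0]
}}

```text
t: 1.35
position: [0.4911, 0.1229, 0.326]
eef_rot: [145.0, -0.0, 85.2]
wrist_force: [0.7, 1.0, 0.8]
opening: 0.085
grip_force: 0.0
```

```bash
python3 -c "
from h import *
delta(goal(SL-.011+.09))
C=cam('wrist'); im=bot.grab_frame('wrist')
b=im[:,:,::-1].copy()
for a,c in((.021,.05),(.021,-.05),(-.021,.05),(-.021,-.05)):
    p=proj(C,goal(SL+a,.005,c)); cv2.circle(b,(int(p[0]),int(p[1])),3,(255,0,255),-1)
for s in(.035,.09,.145):
    p=proj(C,goal(s,.013)); cv2.circle(b,(int(p[0]),int(p[1])),2,(0,255,0),-1)
cv2.imwrite('pics/w1.png',b)
S=cam('scene');cv2.imwrite('pics/s1.png',bot.grab_frame('scene')[:,:,::-1])
"
```

```text
t 1.35 d [ 0.0002 -0.0001 -0.0009] rv [-0.02 -0.01 -0.02] 0.0 F [0.7 1.  0.8] op 0.085 s [3.55e-01 3.00e-04 1.00e-04] j [-59. -16.  21. 124.  38.  50. -62.]
```

View pics/w1.png

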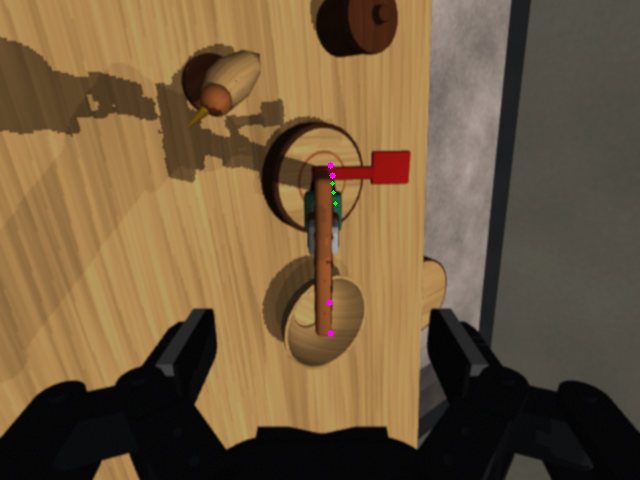

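The wrist view shows the leaf edge-on at columns 315–332, centred between the fingers (215 and 430), as predicted. I'll descend along the slant.

Call:
{"method": "carry_out", "body": {
  "plan": [0.0128, -0.0011, -0.0184, 0, 0, 0, 0, 0.0128, -0.0011, -0.0184, 0, 0, 0, 0, 0.0128, -0.0011, -0.0184, 0, 0, 0, 0, 0.0128, -0.0011, -0.0184, 0, 0, 0, 0, 0, 0, 0, 0, 0, 0, 0.5]
}}

```text
t: 1.87
position: [0.5411, 0.1195, 0.2489]
eef_rot: [145.4, 0.4, 85.4]
wrist_force: [-1.6, 0.5, -0.6]
opening: 0.0757
grip_force: 0.0
```

Call:
{"method": "carry_out", "body": {
  "plan": [0, 0, 0, 0, 0, 0, 0.7, 0, 0, 0, 0, 0, 0, 0.8, 0, 0, 0, 0, 0, 0, 0.9, 0, 0, 0, 0, 0, 0, 1, 0, 0, 0, 0, 0, 0, 1]
}}

```text
t: 2.28
position: [0.5421, 0.1211, 0.2537]
eef_rot: [145.0, -0.0, 85.5]
wrist_force: [-0.3, -0.1, 0.2]
opening: 0.0124
grip_force: 0.0
```

```bash
python3 -c "
from h import *
delta(goal(SL-.011)); print(bot.state()['grip_force'])
cv2.imwrite('pics/s2.png',bot.grab_frame('scene')[:,:,::-1])"
```

```text
t 2.28 d [ 0.0006 -0.0027 -0.0023] rv [-0.   -0.01 -0.3 ] 0.3 F [-0.3 -0.1  0.2] op 0.0124 s [0.2666 0.0006 0.0027] j [-57.  -5.  28. 126.  39.  35. -61.]
0.0
```

Call:
{"method": "carry_out", "body": {
  "plan": [0, 0, 0, 0, 0, 0, 1, 0, 0, 0, 0, 0, 0, 1, 0, 0, 0, 0, 0, 0, 1]
}}

```text
t: 2.58
position: [0.5427, 0.1211, 0.2537]
eef_rot: [145.0, 0.0, 85.5]
wrist_force: [1.0, 0.1, 2.8]
opening: 0.0087
grip_force: 60.4
```

```bash
python3 -c "
from h import *
delta(goal(SL-.011)); print(bot.state()['grip_force'])"
```

```text
t 2.58 d [-0.     -0.0027 -0.0023] rv [ 0.    0.02 -0.27] 0.3 F [1.  0.1 2.8] op 0.0087 s [0.2662 0.0011 0.0026] j [-57.  -5.  28. 126.  39.  35. -61.]
60.373544096946716
```

Call:
{"method": "carry_out", "body": {
  "plan": [-0.00115, 0.0001, 0.00164, 0, 0, 0, 1, -0.00115, 0.0001, 0.00164, 0, 0, 0, 1, -0.00115, 0.0001, 0.00164, 0, 0, 0, 1, -0.00115, 0.0001, 0.00164, 0, 0, 0, 1, -0.00115, 0.0001, 0.00164, 0, 0, 0, 1]
}}

```text
t: 3.0
position: [0.5373, 0.1215, 0.2615]
eef_rot: [145.0, 0.0, 85.5]
wrist_force: [8.8, 1.0, -3.5]
opening: 0.0092
grip_force: 58.9
```

```bash
python3 -c "
from h import *
delta(goal(SL-.011)); print(bot.state()['wrist_force']@u_)
cv2.imwrite('pics/s3.png',bot.grab_frame('scene')[:,:,::-1])"
```

```text
t 3.0 d [ 0.0054 -0.0031 -0.01  ] rv [ 0.02  0.04 -0.3 ] 0.3 F [ 8.8  1.  -3.5] op 0.0092 s [0.2757 0.0011 0.0026] j [-58.  -7.  27. 126.  39.  36. -61.]
-7.846186610346625
```

Call:
{"method": "carry_out", "body": {
  "plan": [-0.00115, 0.0001, 0.00164, 0, 0, 0, 1, -0.00115, 0.0001, 0.00164, 0, 0, 0, 1, -0.00115, 0.0001, 0.00164, 0, 0, 0, 1]
}}

```text
t: 3.3
position: [0.5338, 0.1218, 0.2664]
eef_rot: [145.0, 0.0, 85.5]
wrist_force: [9.2, 1.2, -5.3]
opening: 0.0092
grip_force: 58.9
```

Call:
{"method": "carry_out", "body": {
  "plan": [-0.00115, 0.0001, 0.00164, 0, 0, 0, 1, -0.00115, 0.0001, 0.00164, 0, 0, 0, 1, -0.00115, 0.0001, 0.00164, 0, 0, 0, 1]
}}

```text
t: 3.55
position: [0.5303, 0.1221, 0.2715]
eef_rot: [145.0, 0.0, 85.5]
wrist_force: [6.6, 1.5, -1.6]
opening: 0.0091
grip_force: 59.5
```

```bash
python3 -c "
from h import *
delta(goal(SL-.011)); print(bot.state()['wrist_force']@u_)
b=bot.grab_frame('scene')[:,:,::-1]
a=cv2.imread('pics/s2.png')
z=lambda im:cv2.resize(im[225:315,310:380],None,fx=5,fy=5,interpolation=cv2.INTER_CUBIC)
cv2.imwrite('pics/z1.png',np.hstack([z(a),z(b)]))"
```

```text
t 3.55 d [ 0.0124 -0.0037 -0.0201] rv [ 0.02  0.04 -0.29] 0.3 F [ 6.6  1.5 -1.6] op 0.0091 s [0.288  0.0011 0.0026] j [-58.  -8.  27. 125.  39.  38. -61.]
-5.053206212060062
```

View pics/z1.png

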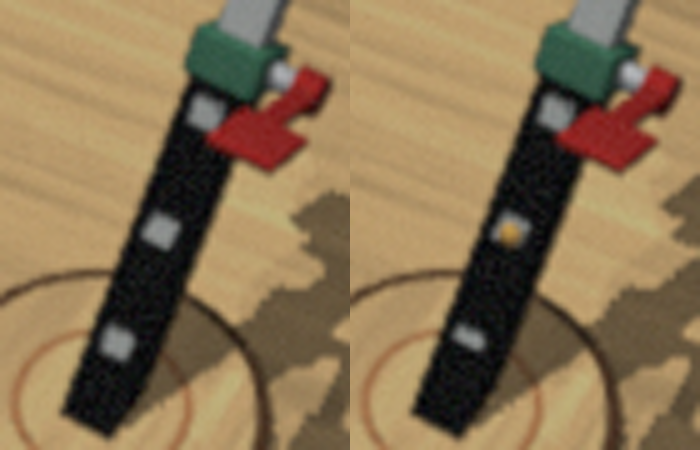

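The right half shows the brass button in the middle hole at about (511,232) of the zoom, slightly below the hole's centre (510,228). I'll test with small pulls.

Call:
{"method": "carry_out", "body": {
  "plan": [-0.0006, 5e-05, 0.0008, 0, 0, 0, 1, 0, 0, 0, 0, 0, 0, 1, 0, 0, 0, 0, 0, 0, 1]
}}

```text
t: 3.85
position: [0.5296, 0.1222, 0.2725]
eef_rot: [145.0, 0.0, 85.5]
wrist_force: [3.3, 1.0, 1.3]
opening: 0.0093
grip_force: 60.0
```

Call:
{"method": "carry_out", "body": {
  "plan": [-0.0006, 5e-05, 0.0008, 0, 0, 0, 1, 0, 0, 0, 0, 0, 0, 1, 0, 0, 0, 0, 0, 0, 1]
}}

```text
t: 4.1
position: [0.5291, 0.1222, 0.2732]
eef_rot: [145.0, 0.0, 85.5]
wrist_force: [4.9, 1.0, 1.7]
opening: 0.0087
grip_force: 59.8
```

```bash
python3 -c "
from h import *
delta(goal(SL-.011)); print(bot.state()['wrist_force']@u_)
b=bot.grab_frame('scene')[:,:,::-1]
h=cv2.cvtColor(b[225:315,310:380].copy(),cv2.COLOR_BGR2HSV)
z=lambda im:cv2.resize(im[225:315,310:380],None,fx=5,fy=5,interpolation=cv2.INTER_CUBIC)
cv2.imwrite('pics/z2.png',z(b))"
```

```text
t 4.1 d [ 0.0136 -0.0038 -0.0218] rv [ 0.03  0.04 -0.28] 0.3 F [4.9 1.  1.7] op 0.0087 s [0.2901 0.0011 0.0026] j [-58.  -9.  26. 125.  39.  39. -61.]
-1.344985131645716
```

View pics/z2.png

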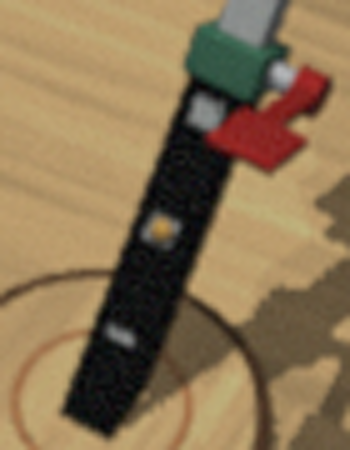

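The button now sits centred in the middle hole at (162,229). I'll check the lock with a slight further pull.

Call:
{"method": "carry_out", "body": {
  "plan": [-0.0006, 5e-05, 0.0008, 0, 0, 0, 1, 0, 0, 0, 0, 0, 0, 1]
}}

```text
t: 4.32
position: [0.5285, 0.1222, 0.2741]
eef_rot: [145.0, 0.0, 85.5]
wrist_force: [5.0, 0.9, 0.2]
opening: 0.0089
grip_force: 59.8
```

Call:
{"method": "carry_out", "body": {
  "plan": [-0.0006, 5e-05, 0.0008, 0, 0, 0, 1, 0, 0, 0, 0, 0, 0, 1]
}}

```text
t: 4.48
position: [0.5279, 0.1223, 0.2749]
eef_rot: [145.0, 0.0, 85.5]
wrist_force: [4.5, 0.9, 1.0]
opening: 0.0091
grip_force: 59.8
```

```bash
python3 -c "
from h import *
delta(goal(SL-.011)); print(bot.state()['wrist_force']@u_)"
```

```text
t 4.48 d [ 0.0148 -0.0039 -0.0235] rv [ 0.02  0.05 -0.29] 0.3 F [4.5 0.9 1. ] op 0.0091 s [0.2921 0.0011 0.0026] j [-58.  -9.  26. 125.  39.  39. -61.]
-1.6909958831990488
```

Call:
{"method": "carry_out", "body": {
  "plan": [-0.0006, 5e-05, 0.0008, 0, 0, 0, 1, 0, 0, 0, 0, 0, 0, 1]
}}

```text
t: 4.65
position: [0.5274, 0.1223, 0.2756]
eef_rot: [144.9, 0.0, 85.5]
wrist_force: [7.2, 1.9, -1.0]
opening: 0.0091
grip_force: 59.4
```

```bash
python3 -c "
from h import *
delta(goal(SL-.011)); print(bot.state()['wrist_force']@u_)
b=bot.grab_frame('scene')[:,:,::-1]
z=lambda im:cv2.resize(im[225:315,310:380],None,fx=5,fy=5,interpolation=cv2.INTER_CUBIC)
cv2.imwrite('pics/z3.png',z(b))"
```

```text
t 4.65 d [ 0.0153 -0.0039 -0.0242] rv [ 0.02  0.06 -0.3 ] 0.3 F [ 7.2  1.9 -1. ] op 0.0091 s [0.293  0.0012 0.0026] j [-58.  -9.  26. 125.  39.  39. -61.]
-4.8250417620821136
```

View pics/z3.png

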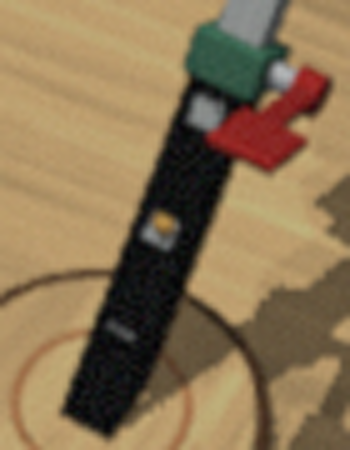

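The button is now at the upper edge of the hole (163,222) and the force is rising, so this is the end of the play. I'll back off about 2 mm to the centre and release.

Call:
{"method": "carry_out", "body": {
  "plan": [0.0006, -5e-05, -0.0008, 0, 0, 0, 1, 0.0006, -5e-05, -0.0008, 0, 0, 0, 1, 0.0003, -2e-05, -0.0004, 0, 0, 0, 1, 0, 0, 0, 0, 0, 0, 1, 0, 0, 0, 0, 0, 0, 1]
}}

```text
t: 5.12
position: [0.5287, 0.1222, 0.2737]
eef_rot: [145.0, 0.0, 85.5]
wrist_force: [6.7, 0.7, 3.0]
opening: 0.0087
grip_force: 60.4
```

Call:
{"method": "carry_out", "body": {
  "plan": [0, 0, 0, 0, 0, 0, 0.8, 0, 0, 0, 0, 0, 0, 0.5, 0, 0, 0, 0, 0, 0, 0, 0, 0, 0, 0, 0, 0, 0, 0, 0, 0, 0, 0, 0, 0]
}}

```text
t: 5.53
position: [0.5272, 0.1215, 0.2719]
eef_rot: [145.2, 0.2, 85.4]
wrist_force: [0.6, -0.4, -0.0]
opening: 0.0649
grip_force: 0.0
```

```bash
python3 -c "
from h import *
delta(goal(SL-.011)); print(bot.state()['wrist_force']@u_)
b=bot.grab_frame('scene')[:,:,::-1]
z=lambda im:cv2.resize(im[225:315,310:380],None,fx=5,fy=5,interpolation=cv2.INTER_CUBIC)
cv2.imwrite('pics/z4.png',z(b))
for f in ('z1','z2','z3','z4'):
    im=cv2.imread(f'pics/{f}.png')[:,-350:]
    h=cv2.cvtColor(im,cv2.COLOR_BGR2HSV)[195:270,120:205]; m=(h[:,:,1]>110)&(h[:,:,2]>110)&(h[:,:,0]>10)&(h[:,:,0]<32)
    g=(h[:,:,1]<60)&(h[:,:,2]>110)
    r=(m|g); print(f,m.sum(),np.argwhere(m).mean(0),np.argwhere(r).mean(0))
"
```

```text
t 5.53 d [ 0.0155 -0.003  -0.0205] rv [ 0.14 -0.17 -0.25] 0.3 F [ 0.6 -0.4 -0. ] op 0.0649 s [ 0.29   -0.0011  0.0017] j [-58.  -9.  26. 126.  39.  39. -61.]
-0.36790094457908457
z1 251 [38.56972112 39.78884462] [34.86018957 40.76777251]
z2 261 [34.10727969 41.01915709] [34.07207207 40.67567568]
z3 326 [32.10736196 45.42331288] [34.1875     41.05833333]
z4 284 [31.22535211 41.67957746] [32.72431078 39.49874687]
```

The lock and release both look good. Next: retract, then work out the lever geometry.

Call:
{"method": "carry_out", "body": {
  "plan": [-0.0143, 0.0012, 0.0205, 0, 0, 0, 0, -0.0143, 0.0012, 0.0205, 0, 0, 0, 0, -0.0143, 0.0012, 0.0205, 0, 0, 0, 0, -0.0143, 0.0012, 0.0205, 0, 0, 0, 0, -0.005, 0.0005, 0.02, 0, 0, 0, 0.5]
}}

```text
t: 6.0
position: [0.464, 0.1273, 0.3754]
eef_rot: [145.1, 0.1, 85.5]
wrist_force: [0.6, 0.9, -0.6]
opening: 0.0753
grip_force: 0.0
```

```bash
cat >> h.py <<'E'
PV=o_+u_*.169+l_*.034
def pad(th,h=.003,dl=.004):
    a=np.radians(20)+th; return PV+.062*(-u_*np.cos(a)+n_*np.sin(a))+l_*dl+h*(u_*np.sin(a)+n_*np.cos(a))
RV=np.column_stack([l_,[l_[1],-l_[0],0],[0,0,-1]])
E
python3 - <<'E'
from h import *
D=cam("side");S=cam("scene")
print("pad seen side",(270+100/3,180+190/3),"scene",(290+212/3,160+278/3))
for th in(.9,.95,1.,1.05,1.1,1.15,1.2,1.25): print(th,proj(D,pad(th)).round(1),proj(S,pad(th)).round(1),pad(th).round(3))
for th in np.arange(1.0,-.3,-.2): print(round(th,1),pad(th).round(4))
delta(np.array([.63,.19,.36]),RV)
E
```

```text
pad seen side (303.3333333333333, 243.33333333333334) scene (360.6666666666667, 252.66666666666669)
0.9 [300.5 247.8] [360.5 255.8] [0.659 0.147 0.194]
0.95 [301.1 246.6] [361.  254.5] [0.658 0.147 0.197]
1.0 [301.8 245.4] [361.4 253.1] [0.656 0.147 0.2  ]
1.05 [302.5 244.3] [361.9 251.8] [0.655 0.147 0.203]
1.1 [303.4 243.2] [362.4 250.4] [0.653 0.147 0.205]
1.15 [304.3 242.1] [362.9 249. ] [0.652 0.147 0.208]
1.2 [305.3 241.1] [363.5 247.5] [0.65  0.148 0.21 ]
1.25 [306.3 240.2] [364.1 246.1] [0.648 0.148 0.213]
1.0 [0.6563 0.147  0.1997]
0.8 [0.6604 0.1466 0.188 ]
0.6 [0.6621 0.1465 0.1758]
0.4 [0.6613 0.1466 0.1634]
0.2 [0.6581 0.1468 0.1514]
0.0 [0.6526 0.1473 0.1403]
-0.2 [0.645  0.1479 0.1306]
t 6.0 d [ 0.166   0.0627 -0.0154] rv [ 2.9  34.76 -0.35] 34.9 F [ 0.6  0.9 -0.6] op 0.0753 s [0.4112 0.0062 0.0022] j [-60. -21.  18. 121.  37.  59. -61.]
```

Call:
{"method": "carry_out", "body": {
  "plan": [0.024, 0.004, 0, 0.5, 6.4, 0, 0.7, 0.024, 0.004, 0, 0.5, 6.4, 0, 1, 0.024, 0.004, 0, 0.5, 6.4, 0, 1, 0.024, 0.004, 0, 0.5, 6.4, 0, 1, 0.024, 0.004, 0, 0.5, 6.4, 0, 1]
}}

```text
t: 6.42
position: [0.5843, 0.1486, 0.3766]
eef_rot: [176.7, -0.0, 85.7]
wrist_force: [-0.2, 0.1, 1.9]
opening: 0.0122
grip_force: 0.0
```

Call:
{"method": "carry_out", "body": {
  "plan": [0.024, 0.004, 0, 0.5, 6.4, 0, 1, 0.024, 0.004, 0, 0.5, 6.4, 0, 1, 0, 0, 0, 0, 0, 0, 1, 0, 0, 0, 0, 0, 0, 1]
}}

```text
t: 6.75
position: [0.6342, 0.1542, 0.3665]
eef_rot: [-170.0, 0.8, 85.4]
wrist_force: [-0.9, 0.8, -0.4]
opening: -0.0002
grip_force: 0.0
```

```bash
cat >> h.py <<'E'
RT=Ro.from_rotvec(np.radians(10)*l_).as_matrix()@RV
E
python3 - <<'E'
from h import *
delta(pad(1.05,.025,.009),RT)
C=cam('wrist');b=bot.grab_frame('wrist')[:,:,::-1].copy()
for th in(1.05,):
    p=proj(C,pad(th)); cv2.circle(b,(int(p[0]),int(p[1])),3,(255,0,255),-1)
cv2.imwrite('pics/w2.png',b)
E
```

```text
t 6.75 d [ 0.0119 -0.0013 -0.144 ] rv [ 0.77 -0.08 -0.19] 0.8 F [-0.9  0.8 -0.4] op -0.0002 s [0.3079 0.1382 0.0433] j [-41.  32.  44.  68. -22.  98.  -6.]
```

View pics/w2.png

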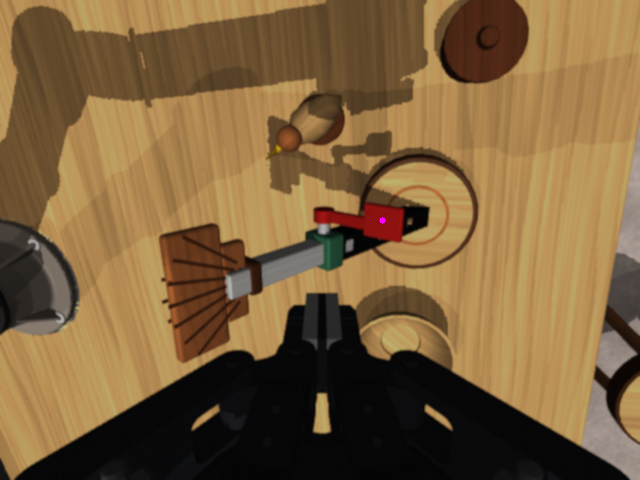

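The pad (red, about (384,221)) coincides with the predicted point. I'll descend to just above it.

Call:
{"method": "carry_out", "body": {
  "plan": [0.003, 0, -0.036, 0, 0, 0, 1, 0.003, 0, -0.036, 0, 0, 0, 1, 0.003, -0.001, -0.036, 0, 0, 0, 1, 0.003, 0, -0.034, 0, 0, 0, 1]
}}

```text
t: 7.13
position: [0.6417, 0.1541, 0.2354]
eef_rot: [-170.8, -0.1, 85.5]
wrist_force: [-0.2, 0.2, 0.1]
opening: 0.0001
grip_force: 0.0
```

```bash
python3 - <<'E'
from h import *
delta(pad(1.05,.025,.009),RT)
Q=[pad(t,.003,.009) for t in np.arange(1.05,-.15,-.15)]
print(np.array(Q).round(4), np.diff(Q,axis=0).round(4))
E
```

```text
t 7.13 d [ 0.0043 -0.0013 -0.013 ] rv [-0.01  0.76 -0.36] 0.8 F [-0.2  0.2  0.1] op 0.0001 s [0.1962 0.0692 0.0439] j [-41.  35.  42.  79. -24.  84.  -3.]
[[0.6554 0.1521 0.2025]
 [0.6591 0.1518 0.194 ]
 [0.6615 0.1516 0.185 ]
 [0.6625 0.1515 0.1758]
 [0.6622 0.1515 0.1665]
 [0.6605 0.1517 0.1573]
 [0.6574 0.1519 0.1486]
 [0.653  0.1523 0.1403]] [[ 0.0037 -0.0003 -0.0085]
 [ 0.0024 -0.0002 -0.009 ]
 [ 0.001  -0.0001 -0.0092]
 [-0.0003  0.     -0.0093]
 [-0.0017  0.0001 -0.0091]
 [-0.0031  0.0003 -0.0088]
 [-0.0043  0.0004 -0.0082]]
```

Call:
{"method": "carry_out", "body": {
  "plan": [0.005, -0.0005, -0.011, 0, 0, 0, 1, 0.005, -0.0005, -0.011, 0, 0, 0, 1, 0.0037, 0, -0.0085, 0, 0, 0, 1, 0.0024, 0, -0.009, 0, 0, 0, 1, 0.001, 0, -0.009, 0, 0, 0, 1]
}}

```text
t: 7.55
position: [0.6624, 0.1525, 0.1864]
eef_rot: [-170.8, 0.1, 85.5]
wrist_force: [1.1, 0.0, 1.7]
opening: 0.0002
grip_force: 0.8
```

```bash
python3 - <<'E'
from h import *
delta(pad(.6,.003,.009),RT)
E
```

```text
t 7.55 d [ 0.0002 -0.001  -0.0106] rv [ 0.18  0.81 -0.32] 0.9 F [1.1 0.  1.7] op 0.0002 s [0.1442 0.058  0.044 ] j [-39.  39.  40.  79. -26.  80.  -2.]
```

In contact at about 2 N, as expected. I'll continue along the arc.

Call:
{"method": "carry_out", "body": {
  "plan": [0, 0, -0.009, 0, 0, 0, 1, -0.0015, 0, -0.009, 0, 0, 0, 1, -0.003, 0, -0.009, 0, 0, 0, 1, -0.004, 0, -0.008, 0, 0, 0, 1, 0, 0, 0, 0, 0, 0, 1]
}}

```text
t: 7.97
position: [0.6501, 0.1525, 0.1471]
eef_rot: [-170.3, 0.3, 85.5]
wrist_force: [0.3, -0.5, -1.0]
opening: 0.0002
grip_force: 0.0
```

```bash
python3 - <<'E'
from h import *
delta(pad(0,.003,.009),RT)
E
```

```text
t 7.97 d [ 0.003  -0.0002 -0.0068] rv [ 0.28  0.29 -0.3 ] 0.5 F [ 0.3 -0.5 -1. ] op 0.0002 s [0.119  0.0254 0.043 ] j [-40.  40.  40.  83. -26.  76.  -1.]
```

Call:
{"method": "carry_out", "body": {
  "plan": [0, 0, 0, 0, 0, 0, 1, 0, 0, -0.002, 0, 0, 0, 1, 0, 0, -0.002, 0, 0, 0, 1, 0, 0, 0, 0, 0, 0, 1]
}}

```text
t: 8.3
position: [0.6519, 0.1523, 0.1457]
eef_rot: [-170.5, 0.2, 85.5]
wrist_force: [-0.9, -0.3, 1.8]
opening: -0.0003
grip_force: 0.2
```

```bash
python3 - <<'E'
from h import *
delta(pad(0,.003,.009),RT)
E
```

```text
t 8.3 d [ 0.0012 -0.0001 -0.0054] rv [ 0.24  0.49 -0.29] 0.6 F [-0.9 -0.3  1.8] op -0.0003 s [0.1168 0.0261 0.043 ] j [-40.  40.  40.  83. -27.  76.  -1.]
```

Call:
{"method": "carry_out", "body": {
  "plan": [-0.001, 0, -0.002, 0, 0, 0, 1, -0.001, 0, -0.002, 0, 0, 0, 1, 0, 0, 0, 0, 0, 0, 1]
}}

```text
t: 8.55
position: [0.6518, 0.1524, 0.1449]
eef_rot: [-170.8, 0.1, 85.5]
wrist_force: [0.6, -0.2, 12.3]
opening: -0.0002
grip_force: 5.0
```

Call:
{"method": "carry_out", "body": {
  "plan": [-0.001, 0, -0.002, 0, 0, 0, 1, -0.001, 0, -0.002, 0, 0, 0, 1, 0, 0, 0, 0, 0, 0, 1]
}}

```text
t: 8.8
position: [0.6517, 0.1523, 0.1444]
eef_rot: [-171.0, 0.0, 85.5]
wrist_force: [-1.1, -0.2, 24.5]
opening: 0.0
grip_force: 9.7
```

```bash
python3 - <<'E'
from h import *
delta(pad(0,.003,.009),RT)
E
```

```text
t 8.8 d [ 0.0014 -0.     -0.004 ] rv [ 0.09  1.03 -0.29] 1.1 F [-1.1 -0.2 24.5] op 0.0 s [0.1159 0.0252 0.0429] j [-40.  40.  40.  83. -27.  75.  -1.]
```

Hard stop reached: 24 N and no motion. Now retreat.

Call:
{"method": "carry_out", "body": {
  "plan": [0.006, 0, 0.012, 0, 0, 0, 1, 0.012, 0.002, 0.025, 0, 0, 0, 1, 0.012, 0.002, 0.035, 0, 0, 0, 1, 0.005, 0.005, 0.035, 0, 0, 0, 1, 0, 0.005, 0.035, 0, 0, 0, 1]
}}

```text
t: 9.22
position: [0.6834, 0.1659, 0.2801]
eef_rot: [-170.5, 0.3, 85.4]
wrist_force: [0.4, 0.4, -0.1]
opening: -0.0002
grip_force: 0.0
```

Call:
{"method": "carry_out", "body": {
  "plan": [0, 0.02, 0.035, 0, 0, 0, 1, 0, 0.025, 0.035, 0, 0, 0, 1, 0, 0.03, 0.02, 0, 0, 0, 1, 0, 0, 0, 0, 0, 0, 1, 0, 0, 0, 0, 0, 0, 1]
}}

```text
t: 9.63
position: [0.6831, 0.2431, 0.369]
eef_rot: [-170.6, 0.1, 85.7]
wrist_force: [-0.0, -0.6, -1.6]
opening: 0.0003
grip_force: 0.0
```

```bash
python3 - <<'E'
from h import *
delta(pad(0,.003,.009),RT)
C,D=cam('scene'),cam('side')
a=bot.grab_frame('scene')[:,:,::-1];b=bot.grab_frame('side')[:,:,::-1].copy()
for t in(0,.12): print(t,proj(D,pad(t)).round(1),proj(C,pad(t)).round(1))
z=lambda im,x,y:cv2.resize(im[y:y+190,x:x+130],None,fx=3,fy=3,interpolation=cv2.INTER_CUBIC)
cv2.imwrite("pics/z5.png",np.hstack([z(a,290,160),z(b,270,180)]))
a0=cv2.imread('pics/scene0.png');d=cv2.absdiff(a,a0).max(2)
print("scene change at bird/box/bowl",[int((d[y0:y1,x0:x1]>60).sum()) for x0,x1,y0,y1 in((385,420,250,310),(378,425,342,392),(224,290,235,288))])
E
```

```text
t 9.63 d [-0.03   -0.0908 -0.2287] rv [ 0.19  0.63 -0.54] 0.8 F [-0.  -0.6 -1.6] op 0.0003 s [0.2863 0.1735 0.136 ] j [-40.  40.  41.  54. -27. 103. -12.]
0 [304.2 271.6] [359.6 270.4]
0.12 [302.2 268.5] [359.1 269.6]
scene change at bird/box/bowl [56, 4, 0]
```

View pics/z5.png

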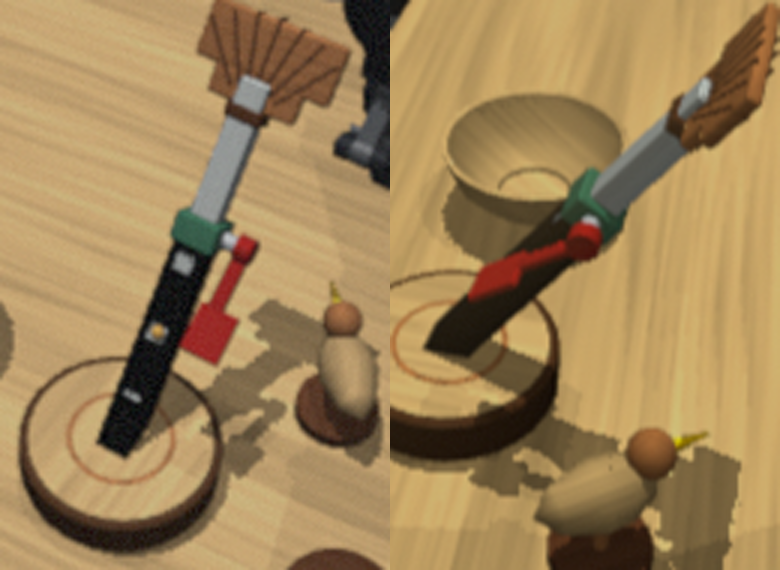

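The button is in the middle hole at (157,332). The lever is folded down: the pad is at side pixel (305.7,272.7), against (304.2,271.6) predicted for 0 rad. The bird and bowl look unmoved, and the box's patch of the scene view is essentially unchanged.

```bash
python3 -c "
from bench import bot
print(bot.job_done())"
```

```text
the job is handed in; nothing more can be done
None
```

The job is handed in, though no verdict came back: in the last pictures the button is out through the middle hole, the red lever is folded to its stop, the carvings look unmoved and the robot is clear of everything.

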